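# Load a test coupon under a spring clip

### The arm

A 6-joint arm with a two-finger parallel gripper is mounted at the origin on the work surface. World frame = base frame: x ahead of the robot, y to its left, z up, the work surface at z = 0. Lengths are in m, angles in rad, forces in N, time in s.
With the tool pointing down it reaches from about 0.3 to 0.875 m from the base axis. Payload 6.4 kg.
Tool frame: the origin (TCP) lies between the finger pads; the fingertips stand 11 mm ahead of it and the grasp point (between the pads) lies 8 mm behind it (bot.tip_extent is the distance from the TCP to the fingertips, in m); x points along the fingers, z is the direction in which the jaws open and shut, and the axes are right-handed (so a half turn about x gives the same grasp; the last joint's range is limited). The gripper opens to 85 mm and grips with 20 to 120 N. Pads are 22 mm wide; open, the fingers measure 114 mm over their backs; the gripper's body (76 mm by 85 mm) begins 54 mm behind the grasp point. The pads swing forward as they close: fully open they stand 13 mm farther back than shut.
Start: joints at [-1.323, 0.181, 1.607, -0, 1.354, -0.206], TCP at [0.252, -0.517, 0.242] pointing down, gripper open.
Joint ranges: [-2.99, 2.99], [-0.89, 2.07], [0.3, 2.58], [-1.14, 4.28], [0, 2.63], [-3.12, 3.12]. Speed limits (rad/s): [2.57, 2.57, 3.01, 3.14, 3.14, 3.14].

### API

Orientations are given as a 3x3 rotation matrix whose columns are the frame's x, y, z axes.
In Python, from workcell import bot gives the robot as it stands. The module is installed in compiled form; this text tells all that it offers.
- The arm moves only by the shell command python3 -m crank 'ROWS' [FORCE]. ROWS is text: rows parted by semicolons, each of 7 numbers parted by spaces: the turn, a rotation vector about the world's x, y, z scaled (see below), then the shift along the world's x, y, z scaled (see below), then the closure, from -1 (fully open) to 1 (shut), so that 0 is half open. A call has 1 to 5 rows; each row is the pose to reach, as a shift and turn from the pose commanded when the call began; what a row does not reach only later rows make up. The controller multiplies each number of a shift by 25 cm and each number of a turn by 2 rad. A row lasts 1/8 s, in which the tool goes at most 62.5 mm and 10.7 degrees, less where a joint would pass 70% of its speed; a pose out of reach is approached as far as the arm can. A call with a number of a shift or a turn outside -1 to 1 is refused whole. A call with a gripper value outside its range is refused whole. The fingers move at their own pace and stop on an object; FORCE is the grip in N (left out, the last holds). Time passes only in rows, so rows that repeat a pose let the fingers close. It gives the time, the measured TCP pose, the force and the opening at its end, in the units of the state.
- bot.state(): the state, without advancing time (a new reading comes with each control period).
- bot.read_camera(name): name is "side" or "top" or "wrist"; returns the picture (400x640x3 uint8, red, green, blue); there is no depth.
- bot.camera_model(name): a dict with "mtx" (3x3 intrinsics, pixels), "rvec" (rotation vector, rad) and "tvec" (3), from world to camera coordinates, as OpenCV has them. Camera axes: x right, y down, z forward; pixel columns grow to the right and rows downward; lengths in m; the calibration is good to about 2 mm. A picture is of the moment at which its call begins: read the wrist's pose just before it. camera_model takes no time and is no camera call; for the wrist camera it gives the pose at the moment of the call.
- bot.finish_job(): hands the job in, once; it reports no verdict.
The state is a dict: "clock": time; "joint_pos": joint angles; "qvel": joint speeds; "tau": joint torques, N m; "tool_pos": TCP position; "eef_rot": TCP orientation; "force": force on the tool from outside, world axes, zero at the start; "ft_torque": the same for the moment, N m; "grip_width": opening from 0.0 (shut) to 1.0 (fully open).
Only numpy, scipy, OpenCV 4.12 (cv2) and the standard library are available. Lean on these libraries where they do the work, as an engineer would, in place of code of your own. Each camera call takes 0.05 s, during which the arm holds its last target. There are 200 camera calls.

### The job

Load the flat metal test coupon into its holder: with one fingertip press the spring clip's long thumb plate down and keep it down, while the other fingertip pushes the coupon along its channel, beneath the clip's raised nose, until it is fully home against the end stop. Only when it is home let the clip go, so that its nose clamps the coupon, and draw back clear. Push only: do not grip, lift or tip the coupon, and leave everything else on the bench alone.

Things in the scene. Friction and masses are not known exactly. Their poses are not given: they have to be found in the camera images.
- holder: Coupon holder, fixed to the bench: green base plate 195 x 116 mm, 12 mm thick. Origin at bench height (z = 0) under the channel's centre line; x along the channel towards the end stop (the way to push), y left towards the thumb plate, z up. Channel floor = plate top, 12 mm up; steel guide rails each side, 8 mm high, from x -105 to +63 mm, 49.5 mm apart inside.
- end_stop (a point): Middle of the end stop's face, on the channel floor, at the holder's x = +63 mm. The stop is a dark steel block across the channel, 16 mm above the floor.
- coupon: Plain flat metal test coupon, 70 mm long (its x), 46 wide (its y), 12 thick, about 0.1 to 0.2 kg, lying loose in the channel short of the clip's nose, its x along the holder's x. Origin under its centre. Fully home, its front edge is on the end stop and its origin at x = +28 mm in the holder's frame.
- clip (a joint): Spring clip, a rocker hinged along the holder's x at y = +33 mm, 18 mm above the bench. Rad: 0 at rest (nose 6 mm above the channel floor: the coupon cannot pass), 0.34 = thumb plate down on its stop, about 0.18 = nose resting on the coupon, above 0.26 = nose well clear of it. It springs back; holding it down takes 5 N at the plate's outer edge, 9 N 25 mm from the hinge.
- thumb_plate (a point): Centre of the top of the clip's thumb plate, a long steel plate left of the channel, x = -112 to +10 mm in the holder's frame. At rest it slopes up outward (18 mm above the bench at the inner edge, 31 at the outer); fully down it is level, 16 mm above the bench (8 below the coupon's top), y = 37 to 77 mm. A fingertip can slide along it in x while holding it down.
- clip_nose (a point): Centre of the underside of the clip's nose, the downturned tip (15 mm along x, 8 along y) of the arm that reaches over the channel. In the holder's frame arm and nose lie between x = +35 and +50 mm, the hinge between x = -2 and +62 mm at y = 29 to 40 mm; at most 46 mm above the bench when raised.
- bushing: brass bushing, a ring 42 mm across and 38 mm tall, near the holder; bystander; origin under its centre
- v_block: dark steel V-block 50 x 40 x 34 mm, near the holder; bystander; origin under its centre
- lathe_tool: dark square lathe tool bar 85 x 16 x 16 mm with a small brass-coloured insert, near the holder; bystander; origin under its centre
- spray_can: upright aerosol can, 64 mm across, 210 mm tall; bystander; origin under its centre
- wrench: steel wrench lying at the right of the bench; bystander
- screwdriver: screwdriver lying at the far side of the bench; bystander
- chuck_key: T-shaped steel chuck key lying at the right of the bench; bystander
Things that resemble listed ones, but are neither listed nor needed, are in the scene too. What is shaped like the coupon but black is not meant. Of the things that look like the holder, the larger one is meant.

How it is judged:
On the way, in this order (a step that is already met when the one before it is completed fails the run):
1. the clip is pressed down, its nose raised clear, with the coupon still short of it (value of joint clip above 0.26 rad and x of coupon in the frame of holder below 0.004 m), for 0.2 s.
2. the coupon is home against the end stop while the clip is still held down (x of coupon in the frame of holder between 0.025 and 0.031 m and y of coupon in the frame of holder between -0.005 and 0.005 m and value of joint clip above 0.26 rad), for 0.1 s.
At the end, for the whole second after the job is handed in: The coupon lies flat in the channel, at rest, within 3 mm of the end stop, and the released clip's nose rests on it (clip between 0.14 and 0.23 rad) (x of coupon in the frame of holder between 0.025 and 0.031 m and y of coupon in the frame of holder between -0.005 and 0.005 m and value of joint clip between 0.14 and 0.23 rad and z of coupon in the frame of holder between 0.009 and 0.015 m and angle between the x axis of coupon and the x axis of holder, either way round below 0.06 rad and angle between coupon's own z axis and vertical below 0.05 rad and linear speed of coupon below 0.01 m/s and velocity of joint clip between -0.1 and 0.1 rad/s); the robot touches nothing.
It fails at once if the coupon is lifted (more than 6 mm) or tipped (more than 0.15 rad) (z of coupon in the frame of holder above 0.018 m or angle between coupon's own z axis and vertical above 0.15 rad).
It fails at once if the clip is let down on the coupon before it is home (x of coupon in the frame of holder between 0.008 and 0.023 m and value of joint clip below 0.21 rad).
It fails at once if something else on the bench is moved more than 15 mm (distance of any of bushing, v_block, lathe_tool, spray_can, wrench, screwdriver, chuck_key from where it was at the start of the episode above 0.015 m).
It also fails if it takes over 43 s, if anything falls off the work surface, if the arm or the gripper's body presses on something with over 40 N, if the wrist force passes 120 N, or if a joint passes its speed limit or range.

## Working session

There is one attempt and no reset: what is moved stays moved. The work goes in short steps, Python scripts to look and compute and a shell command to move; the robot and the scene stay as the last step left them, time stands still between calls to the robot, and variables do not carry over. Pictures are saved under pics/ and viewed, about 8 in all and at most 12, crops included, and the job is handed in when it is done.

```bash
mkdir -p pics; python3 - <<'E'
from workcell import bot
import cv2
for n in("top","side"):
    cv2.imwrite(f"pics/{n}0.png",bot.read_camera(n)[:,:,::-1])
    m=bot.camera_model(n);print(n,m)
s=bot.state();print(s["clock"],s["tool_pos"],s["eef_rot"],s["grip_width"],bot.tip_extent)
E
```

```text
top {'mtx': array([[453.94044015,   0.        , 321.34698854],
       [  0.        , 453.94044015, 195.36755398],
       [  0.        ,   0.        ,   1.        ]]), 'rvec': array([ 2.1368874 , -2.09544239,  0.19415356]), 'tvec': array([-0.00295655,  0.61923972,  1.45112534])}
side {'mtx': array([[402.63454993,   0.        , 321.36741826],
       [  0.        , 402.63454993, 200.38927056],
       [  0.        ,   0.        ,   1.        ]]), 'rvec': array([ 0.00438474, -2.80669053,  1.37777818]), 'tvec': array([0.58081948, 0.0287399 , 1.06960357])}
0.1 [ 0.25197345 -0.51633245  0.24147995] [[-3.79949570e-04  8.98780500e-01  4.38398756e-01]
 [ 1.50416928e-03  4.38398805e-01 -8.98779297e-01]
 [-9.99998797e-01  3.17935131e-04 -1.51848745e-03]] 0.9978191022784471 0.011
```

View pics/top0.png

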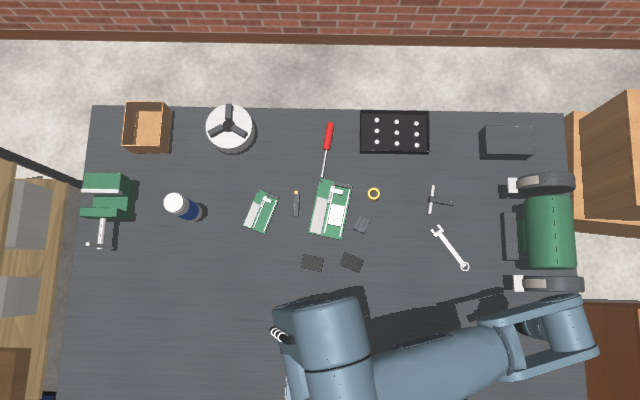

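View pics/side0.png

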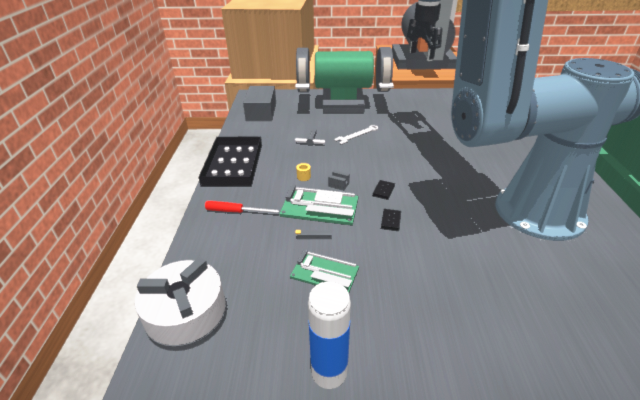

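Top view: the large holder is at about (330,209), the smaller look-alike at (261,212). The bright coupon is at about (337,214) and the black look-alikes are at (313,263) and (352,262). Next I'll take a close crop and a coarse pose measurement.

```bash
cat > h.py <<'E'
import numpy as np,cv2
from workcell import bot
def cam(n):
    m=bot.camera_model(n);return m["mtx"],cv2.Rodrigues(np.array(m["rvec"]))[0],np.array(m["tvec"]).ravel()
def ray(c,uv,z):
    K,R,t=c;uv=np.atleast_2d(uv).astype(float)
    d=(np.linalg.inv(K)@np.c_[uv,np.ones(len(uv))].T).T@R
    o=-R.T@t
    return o+d*((z-o[2])/d[:,2])[:,None]
def proj(c,P):
    K,R,t=c;p=(K@(R@np.atleast_2d(P).T+t[:,None])).T
    return p[:,:2]/p[:,2:]
def W(P,o,a):  # holder->world
    P=np.atleast_2d(P);return np.c_[o[0]+P[:,0]*np.cos(a)-P[:,1]*np.sin(a),o[1]+P[:,0]*np.sin(a)+P[:,1]*np.cos(a),P[:,2]]
E
python3 - <<'E'
from h import *
T=cv2.imread("pics/top0.png");S=cv2.imread("pics/side0.png")
for n,I,w in(("top",T,(300,165,70,85)),("side",S,(270,175,100,60))):
    x,y,ww,hh=w;h=cv2.cvtColor(I,cv2.COLOR_BGR2HSV)
    m=cv2.inRange(h,(45,80,40),(85,255,255));q=np.zeros_like(m);q[y:y+hh,x:x+ww]=m[y:y+hh,x:x+ww]
    p=cv2.findNonZero(q);hull=cv2.convexHull(p)
    pts=ray(cam(n),hull[:,0],0.010)
    r=cv2.minAreaRect(pts[:,:2].astype(np.float32)*1000);print(n,r,cv2.boxPoints(r).round(0).tolist())
a=cv2.resize(T[165:250,295:385],None,fx=6,fy=6,interpolation=cv2.INTER_CUBIC)
cv2.imwrite("pics/crop0.png",a)
E
```

```text
top ((584.5375366210938, -21.167282104492188), (113.06594848632812, 192.22853088378906), 79.16215515136719) [[480.0, -59.0], [668.0, -95.0], [690.0, 16.0], [501.0, 52.0]]
side ((586.9876708984375, -14.960617065429688), (121.03887939453125, 194.58364868164062), 79.5027084350586) [[480.0, -57.0], [672.0, -92.0], [694.0, 27.0], [502.0, 62.0]]
```

View pics/crop0.png

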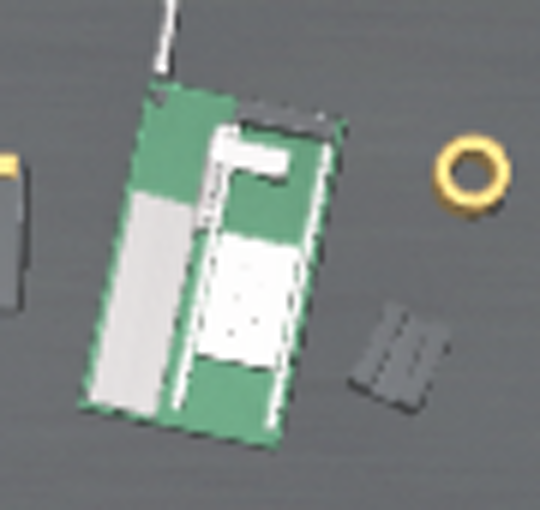

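Chosen: the larger green plate, crop centre (210,265), with the thumb plate on its left and the bright coupon at crop (250,300) in its channel. Rejected: the small holder, the two black pieces and the V-block at crop (400,355). Yaw is about -10.8°. I'll move over it for a closer wrist view.

```bash
python3 -m crank '0 0 -0.32 0.6 1 0.1 -0.18;0 0 -0.32 0.6 1 0.1 -0.18;0 0 -0.32 0.6 1 0.1 -0.18;0 0 -0.32 0.6 1 0.1 -0.18;0 0 -0.32 0.6 1 0.1 -0.18'
python3 -m crank '0 0 0 0.4 1 0.1 -0.18;0 0 0 0.4 1 0.1 -0.18;0 0 0 0.4 1 0.1 -0.18;0 0 0 0.4 1 0.1 -0.18;0 0 0 0.4 1 0.1 -0.18'
python3 - <<'E'
from h import *
c=cam("wrist");I=bot.read_camera("wrist")[:,:,::-1];cv2.imwrite("pics/w1.png",I)
s=bot.state();print(s["clock"],s["tool_pos"],s["eef_rot"],s["grip_width"],s["force"])
print("cam",-c[1].T@c[2],c[1],c[0][0,0])
E
```

```text
clock: 0.72
tool_pos: [0.4028, -0.2645, 0.2673]
eef_rot: [[0.0, 0.983, -0.185], [0.0, -0.185, -0.983], [-1.0, -0.0, -0.0]]
force: [-0.9, -0.1, 0.3]
grip_width: 0.592
clock: 1.35
tool_pos: [0.5026, -0.0135, 0.2924]
eef_rot: [[0.0, 0.983, -0.181], [0.001, -0.181, -0.983], [-1.0, 0.0, -0.001]]
force: [1.0, -0.2, -0.6]
grip_width: 0.59
1.4 [ 0.50294477 -0.01272073  0.29244948] [[ 6.50061675e-04  9.83441308e-01 -1.81225744e-01]
 [ 1.57996179e-03 -1.81226567e-01 -9.83440103e-01]
 [-9.99998541e-01  3.52966969e-04 -1.67160813e-03]] 0.5864067987024495 [-1.18033443  0.96482598 -0.05907311]
cam [ 0.56890428 -0.0253101   0.42349334] [[-1.81608542e-01 -9.83370826e-01  3.95892681e-04]
 [-9.47576269e-01  1.75105620e-01  2.67277452e-01]
 [-2.62902172e-01  4.81647298e-02 -9.63619534e-01]] 314.05594951441384
```

View pics/w1.png

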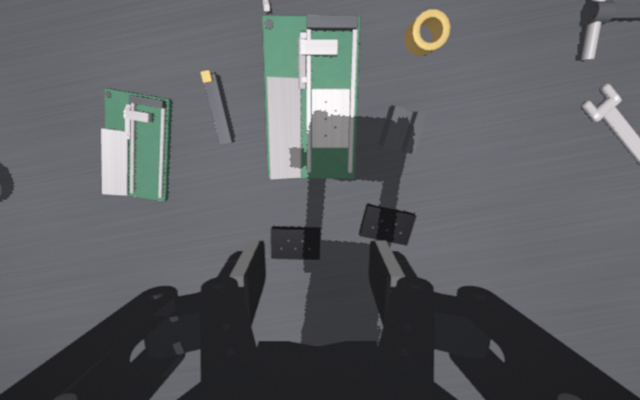

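Wrist view: the holder spans (264,15)–(360,180) and the coupon (311–350, 90–146). The thumb plate is (268–301, 78–178), the nose (300–337, 40–55) and the end stop about (331,21). Now measuring along the holder's axes.

```bash
python3 - <<'E'
from h import *
I=cv2.imread("pics/w1.png");c=cam("wrist")
h=cv2.cvtColor(I,cv2.COLOR_BGR2HSV);m=cv2.inRange(h,(45,80,40),(90,255,255))
q=np.zeros_like(m);q[5:190,255:370]=m[5:190,255:370]
hull=cv2.convexHull(cv2.findNonZero(q))[:,0]+0.0
r=cv2.minAreaRect((ray(c,hull,.012)[:,:2]*1000).astype(np.float32));print(r,cv2.boxPoints(r).round(1).tolist())
# rows/cols colour profiles
for v in (70,100,120,150,165): print("row",v,[(u,*I[v,u].tolist()) for u in range(296,360,1)][::1] if v==165 else "")
g=cv2.inRange(h,(0,0,140),(180,70,255)); q=np.zeros_like(g);q[60:170,308:353]=g[60:170,308:353]
for v in (70,165): print(v,"bright",np.where(g[v,260:362])[0]+260)
for u in (318,325,332,340): print(u,"bright rows",np.where(g[10:185,u])[0]+10)
cv2.imwrite("pics/w1c.png",cv2.resize(I[8:188,258:368],None,fx=3.3,fy=3.3,interpolation=cv2.INTER_CUBIC))
E
```

```text
((584.3224487304688, -19.71570587158203), (113.52693939208984, 191.41635131835938), 79.15452575683594) [[479.6000061035156, -57.5], [667.5999755859375, -93.5], [689.0, 18.0], [501.0, 54.0]]
row 70 
row 100 
row 120 
row 150 
row 165 [(296, 125, 122, 125), (297, 125, 121, 126), (298, 124, 122, 125), (299, 122, 119, 122), (300, 106, 108, 103), (301, 82, 90, 74), (302, 68, 82, 55), (303, 72, 89, 57), (304, 85, 105, 67), (305, 90, 110, 71), (306, 89, 102, 78), (307, 113, 114, 111), (308, 128, 125, 129), (309, 126, 123, 126), (310, 109, 110, 106), (311, 82, 92, 74), (312, 69, 83, 55), (313, 68, 83, 54), (314, 67, 83, 53), (315, 68, 82, 54), (316, 67, 82, 53), (317, 68, 82, 53), (318, 67, 82, 53), (319, 68, 83, 54), (320, 67, 82, 53), (321, 68, 83, 54), (322, 68, 83, 54), (323, 69, 83, 53), (324, 70, 83, 54), (325, 70, 84, 55), (326, 70, 85, 55), (327, 70, 84, 55), (328, 69, 84, 55), (329, 69, 83, 55), (330, 67, 82, 54), (331, 68, 83, 54), (332, 67, 82, 53), (333, 67, 82, 53), (334, 67, 82, 53), (335, 69, 83, 55), (336, 67, 82, 53), (337, 67, 83, 54), (338, 68, 82, 53), (339, 69, 84, 55), 
[... 775 characters left out ...]
12 113 114 115 116 117 118 119 120 121 122 123 124 125
 126 127 128 129 130 132 133 137 138]
325 bright rows [ 39  40  41  42  43  44  45  46  47  48  49  50  51  52  53  54  88  89
  90  91  92  93  94  95  96  97  98  99 100 101 102 103 104 105 106 107
 108 109 110 111 112 114 115 116 122 123]
332 bright rows [ 39  40  41  42  43  44  45  46  47  48  49  50  51  52  53  54  88  89
  90  91  92  93  94  95  96  97  98  99 100 101 102 103 104 105 106 107
 108 109 110 111 112 113 114 115 118 120]
340 bright rows [ 88  89  90  91  92  93  94  95  96  97  98  99 100 101 102 103 104 105
 106 107 108 109 110 111 112 113 114 115 116 117 118 119 120 121 122 123
 124 125 126 127 128 131 133 134 135]
```

View pics/w1c.png

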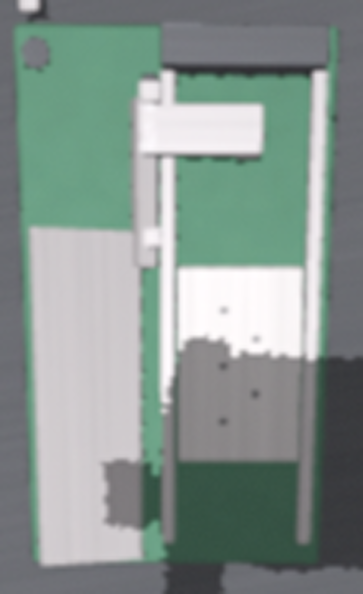

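```bash
python3 - <<'E'
from h import *
c=cam("wrist")
I=cv2.imread("pics/w1.png")
P=lambda u,v,z: ray(c,[[u,v]],z)[0]
L1=P(310.7,165,.02);R1=P(347.2,165,.02);L2=P(258+176/3.3,8+150/3.3,.02);R2=P(258+310/3.3,8+150/3.3,.02)
m1=(L1+R1)/2;m2=(L2+R2)/2;d=m2-m1;print("sep",np.linalg.norm(L1-R1),np.linalg.norm(L2-R2),"yaw centre",np.degrees(np.arctan2(d[1],d[0])),
 "railL",np.degrees(np.arctan2(*(L2-L1)[1::-1])),"railR",np.degrees(np.arctan2(*(R2-R1)[1::-1])))
a=np.radians(-10.84);ex=np.array([np.cos(a),np.sin(a)]);ey=np.array([-ex[1],ex[0]])
f=lambda p:(p[:2]@ex*1e3,p[:2]@ey*1e3)
for n,(u,v,z) in dict(stoptop=(258+235/3.3,8+66/3.3,.028),stopfoot=(258+235/3.3,8+72/3.3,.012),cfront=(258+240/3.3,87.9,.024),crear=(258+240/3.3,147.7,.024),railend=(258+168/3.3,8+542/3.3,.02),railendR=(258+304/3.3,8+544/3.3,.02),plateFar=(258+85/3.3,8+229/3.3,.0245),plateNear=(258+90/3.3,8+564/3.3,.0245),cL=(258+179/3.3,8+380/3.3,.024),cR=(258+300/3.3,8+380/3.3,.024),m1=(0,0,0),m2=(0,0,0)).items():
    p={'m1':m1,'m2':m2}.get(n,P(u,v,z)) ;print(n,np.round(f(p),1))
E
```

```text
sep 0.04719347235632804 0.047927428324793415 yaw centre -11.239783602073867 railL -11.08107912557256 railR -11.398486835111761
stoptop [657.1  69.6]
stopfoot [658.9  69. ]
cfront [593.2  66.5]
crear [522.   65.2]
railend [489.8  92.8]
railendR [489.3  39.2]
plateFar [604.6 122.6]
plateNear [481.7 123.3]
cL [552.   88.6]
cR [552.3  43.3]
m1 [499.4  66.9]
m2 [631.9  66. ]
```

Everything fits the given sizes: rail length 168.5 mm against 168, plate 123 against 122, coupon 71 against 70. The holder origin is about (0.5965, -0.0465) with yaw about -10.9°, and the coupon centre is at x of about -37 mm. I'll go above the start point, with the pusher behind the coupon and the other finger over the plate.

```bash
python3 -m crank '0 0 -0.004 0.036 0.06 -0.3 -0.18;0 0 -0.004 0.036 0.06 -0.6 -0.18;0 0 -0.004 0.036 0.06 -0.8 -0.18;0 0 -0.004 0.036 0.06 -0.92 -0.18;0 0 -0.004 0.036 0.06 -0.92 -0.18'
python3 - <<'E'
from h import *
c=cam("wrist");I=bot.read_camera("wrist")[:,:,::-1];cv2.imwrite("pics/w2.png",I)
s=bot.state();print(s["clock"],s["tool_pos"],s["grip_width"],s["force"])
S=bot.read_camera("side")[:,:,::-1];cv2.imwrite("pics/s2.png",np.vstack([cv2.resize(I,(480,300)),cv2.resize(S[150:240,250:394],(480,300),interpolation=cv2.INTER_CUBIC)]))
o=(.5965,-.0465);a=np.radians(-10.9)
print(proj(c,W([[-105,24.75,20],[-105,-24.75,20],[-72,-23,24],[-72,23,24],[-112,77,31]],o,a)*0+W(np.array([[-105,24.75,20],[-105,-24.75,20],[-72,-23,24],[-72,23,24],[-112,77,31]])/1e3,o,a)).round(0))
E
```

```text
clock: 2.02
tool_pos: [0.5074, -0.0014, 0.0587]
eef_rot: [[-0.009, 0.981, -0.193], [0.002, -0.193, -0.981], [-1.0, -0.009, -0.0]]
force: [0.2, -0.7, 0.7]
grip_width: 0.591
2.075 [ 0.50982864 -0.00190597  0.06138025] 0.5896788778041271 [ 0.47919123 -0.45285293  1.23481782]
[[322. 248.]
 [407. 247.]
 [410. 195.]
 [325. 195.]
 [229. 268.]]
```

View pics/s2.png

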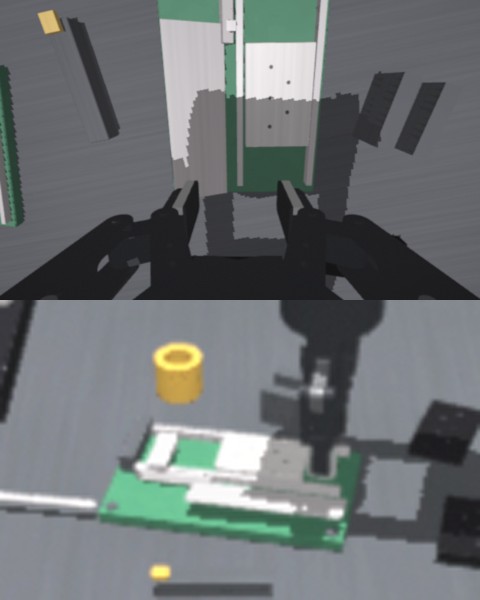

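```bash
python3 - <<'E'
from h import *
c=cam("wrist");o=np.array((.5965,-.0465));a=np.radians(-10.9);R=np.array([[np.cos(a),-np.sin(a)],[np.sin(a),np.cos(a)]])
I=cv2.imread("pics/w2.png");cv2.imwrite("pics/w2c.png",cv2.resize(I[180:300,220:420],None,fx=4,fy=4,interpolation=cv2.INTER_CUBIC))
for n,uv,z in(("tipL",(258,243),.05),("tipR",(380,243),.05),("tipL'",(258,243),.056),("tipR'",(380,243),.056)):
    print(n,((ray(c,[uv],z)[0,:2]-o)@R*1e3).round(1))
s=bot.state();print("tcp",((s["tool_pos"][:2]-o)@R*1e3).round(1), s["tool_pos"])
E
```

```text
tipL [-86.2  56.8]
tipR [-86.5  -3.6]
tipL' [-83.6  55.6]
tipR' [-83.9  -2.3]
tcp [-91.7  27.4] [ 0.51159113 -0.00226459  0.06321713]
```

View pics/w2c.png

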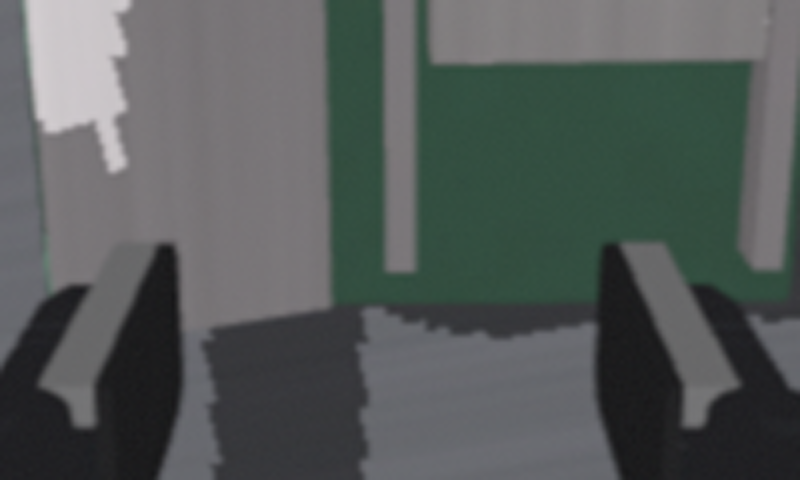

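Both tips straddle correctly: the right one is in the channel at y about -3, the left over the plate at y about 57, with the pusher front at x about -83. I'll shift +5 mm in y and descend in steps, watching the force.

```bash
python3 -m crank '0 0 0 0.004 0.02 -0.06 -0.18;0 0 0 0.004 0.02 -0.12 -0.18;0 0 0 0.004 0.02 -0.12 -0.18'
python3 -m crank '0 0 0 0 0 -0.016 -0.18;0 0 0 0 0 -0.016 -0.18'
python3 -m crank '0 0 0 0 0 -0.008 -0.18;0 0 0 0 0 -0.008 -0.18'
```

```text
clock: 2.5
tool_pos: [0.5124, 0.0032, 0.0321]
eef_rot: [[0.0, 0.981, -0.193], [-0.0, -0.193, -0.981], [-1.0, 0.0, 0.0]]
force: [-0.1, -1.2, 3.8]
grip_width: 0.588
clock: 2.75
tool_pos: [0.5124, 0.0035, 0.0287]
eef_rot: [[0.001, 0.981, -0.193], [0.0, -0.193, -0.981], [-1.0, 0.001, -0.001]]
force: [-0.2, 1.9, 5.1]
grip_width: 0.588
clock: 3.0
tool_pos: [0.5124, 0.0036, 0.0268]
eef_rot: [[0.001, 0.981, -0.193], [0.001, -0.193, -0.981], [-1.0, 0.001, -0.001]]
force: [-1.1, 2.3, 5.8]
grip_width: 0.589
```

```bash
for i in 1; do :; done
python3 -m crank '0 0 0 0 0 -0.008 -0.18;0 0 0 0 0 -0.008 -0.18'
python3 -m crank '0 0 0 0 0 -0.006 -0.18;0 0 0 0 0 -0.006 -0.18'
python3 -m crank '0 0 0 0 0 -0.004 -0.18;0 0 0 0 0 -0.004 -0.18'
```

```text
clock: 3.25
tool_pos: [0.5125, 0.0036, 0.0249]
eef_rot: [[0.001, 0.981, -0.193], [0.001, -0.193, -0.981], [-1.0, 0.001, -0.001]]
force: [-0.8, 3.5, 5.8]
grip_width: 0.589
clock: 3.5
tool_pos: [0.5125, 0.0036, 0.0237]
eef_rot: [[0.001, 0.981, -0.193], [0.001, -0.193, -0.981], [-1.0, 0.001, -0.001]]
force: [-2.0, 3.1, 8.0]
grip_width: 0.589
clock: 3.75
tool_pos: [0.5126, 0.0036, 0.0233]
eef_rot: [[0.001, 0.981, -0.193], [0.001, -0.193, -0.981], [-1.0, 0.0, -0.001]]
force: [-4.5, 3.9, 15.6]
grip_width: 0.589
```

The force has jumped to 15.6 N with the travel stalled, so the plate should be on its stop. I'll check visually.

```bash
python3 - <<'E'
from h import *
I=bot.read_camera("wrist")[:,:,::-1];S=bot.read_camera("side")[:,:,::-1];cv2.imwrite("pics/w3.png",I);cv2.imwrite("pics/s3.png",S)
cv2.imwrite("pics/v3.png",np.hstack([cv2.resize(I[0:280,200:460],(400,430)),cv2.resize(S[175:235,272:372],(400,430)[:1]+(240,),interpolation=cv2.INTER_CUBIC).repeat(1,0) if 0 else cv2.copyMakeBorder(cv2.resize(S[175:235,272:372],(400,240),interpolation=cv2.INTER_CUBIC),0,190,0,0,cv2.BORDER_CONSTANT)]))
E
```

```text
(no output)
```

View pics/v3.png

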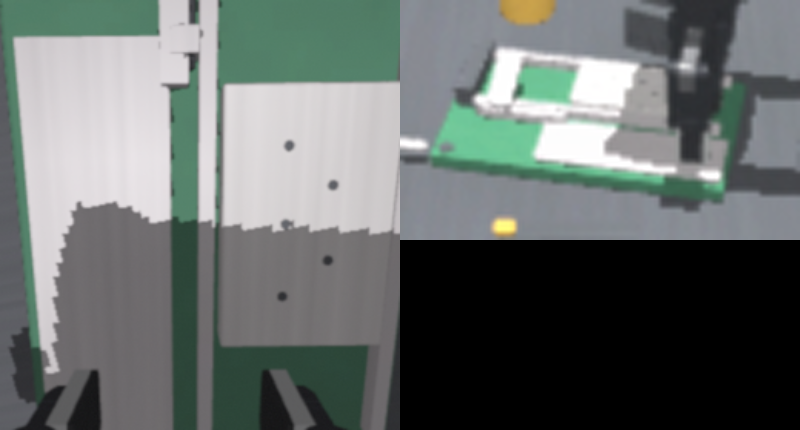

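The thumb plate is down and level, the nose is raised, and the coupon sits untouched with about 9 mm of gap to the pusher, whose tips are at wrist-crop (80,375) and (275,375). Pushing slowly.

```bash
python3 -m crank '0 0 0 0.016 -0.003 -0.002 -0.18;0 0 0 0.031 -0.006 -0.002 -0.18;0 0 0 0.047 -0.009 -0.002 -0.18;0 0 0 0.063 -0.012 -0.002 -0.18;0 0 0 0.079 -0.015 -0.002 -0.18'
python3 -m crank '0 0 0 0.016 -0.003 0 -0.18;0 0 0 0.031 -0.006 0 -0.18;0 0 0 0.047 -0.009 0 -0.18;0 0 0 0.063 -0.012 0 -0.18;0 0 0 0.079 -0.015 0 -0.18'
```

```text
clock: 4.47
tool_pos: [0.5286, 0.0007, 0.0231]
eef_rot: [[-0.007, 0.982, -0.191], [0.002, -0.191, -0.982], [-1.0, -0.007, -0.0]]
force: [-18.6, 3.6, 26.0]
grip_width: 0.591
clock: 5.1
tool_pos: [0.5496, -0.0036, 0.0232]
eef_rot: [[-0.005, 0.981, -0.192], [0.001, -0.192, -0.981], [-1.0, -0.005, 0.0]]
force: [-14.8, 2.3, 28.0]
grip_width: 0.596
```

```bash
python3 -m crank '0 0 0 0.016 -0.003 0.001 -0.18;0 0 0 0.031 -0.006 0.001 -0.18;0 0 0 0.047 -0.009 0.001 -0.18;0 0 0 0.063 -0.012 0.001 -0.18;0 0 0 0.079 -0.015 0.001 -0.18'
python3 -m crank '0 0 0 0.01 -0.002 0 -0.18;0 0 0 0.02 -0.004 0 -0.18;0 0 0 0.03 -0.006 0 -0.18;0 0 0 0.03 -0.006 0 -0.18'
python3 - <<'E'
from h import *
o=np.array((.5965,-.0465));a=np.radians(-10.9);R=np.array([[np.cos(a),-np.sin(a)],[np.sin(a),np.cos(a)]])
c=cam("wrist");I=bot.read_camera("wrist")[:,:,::-1];cv2.imwrite("pics/w4.png",I);s=bot.state()
print("tcp",((s["tool_pos"][:2]-o)@R*1e3).round(1),s["force"])
H=lambda P:proj(c,W(np.array(P)/1e3,o,a)).round(0).tolist()
print("stop foot",H([[63,0,12],[63,-20,28]]),"rear if home",H([[-7,-20,24],[-7,20,24]]))
cv2.imwrite("pics/w4c.png",cv2.resize(I[0:300,180:480],(600,600)))
E
```

```text
clock: 5.72
tool_pos: [0.5694, -0.0074, 0.0233]
eef_rot: [[-0.005, 0.981, -0.192], [0.001, -0.192, -0.981], [-1.0, -0.005, 0.0]]
force: [-12.0, 1.4, 25.9]
grip_width: 0.586
clock: 6.22
tool_pos: [0.5712, -0.0075, 0.0229]
eef_rot: [[-0.018, 0.982, -0.19], [0.003, -0.19, -0.982], [-1.0, -0.018, 0.0]]
force: [-35.1, 4.1, 45.0]
grip_width: 0.592
tcp [-32.2  33.4] [-34.35419358   4.22083304  44.86676024]
stop foot [[400.0, 42.0], [467.0, 33.0]] rear if home [[441.0, 214.0], [349.0, 214.0]]
```

View pics/w4c.png

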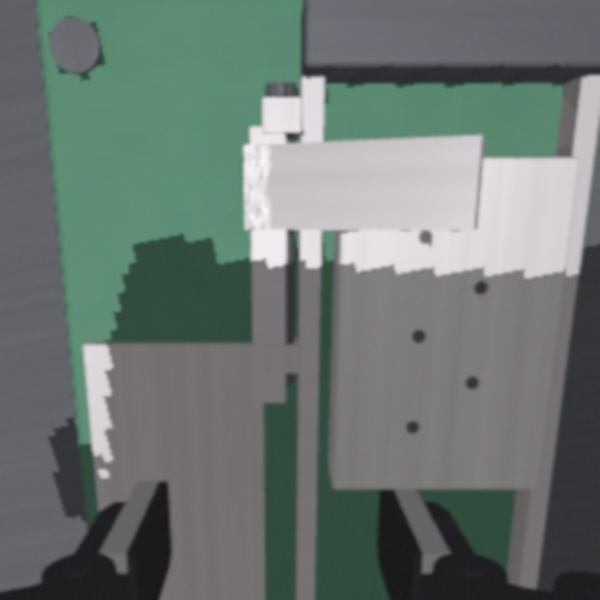

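The coupon is part way: its rear edge is at wrist v≈244, against 214 when home, and its front has passed the nose. The fingertip has stuck, with 35 N in x and 45 N down, which looks like friction from pressing too hard. I'll relax x, ease the press slightly with the clip still well down, and check the forces.

```bash
python3 -m crank '0 0 0 -0.012 0.002 0 -0.18;0 0 0 -0.024 0.005 0 -0.18;0 0 0 -0.024 0.005 0.002 -0.18'
python3 - <<'E'
from h import *
o=np.array((.5965,-.0465));a=np.radians(-10.9);R=np.array([[np.cos(a),-np.sin(a)],[np.sin(a),np.cos(a)]])
c=cam("wrist");I=bot.read_camera("wrist")[:,:,::-1];cv2.imwrite("pics/w5.png",I)
H=lambda u,v,z:((ray(c,[[u,v]],z)[0,:2]-o)@R*1e3).round(1)
f=I.astype(int).sum(2)
print([int(x) for x in f[232:256,400]],[int(x) for x in f[70:90,450]],[int(x) for x in f[180,338:352]],[int(x) for x in f[180,440:470]])
print("rear",H(400,244,.024),"front",H(450,78.5,.024))
print(bot.state()["joint_pos"],bot.state()["tau"])
E
```

```text
clock: 6.65
tool_pos: [0.5706, -0.0076, 0.0235]
eef_rot: [[-0.005, 0.981, -0.192], [0.001, -0.192, -0.981], [-1.0, -0.005, 0.0]]
force: [-13.2, 2.1, 19.8]
grip_width: 0.59
[359, 359, 360, 358, 358, 358, 355, 356, 359, 340, 270, 201, 184, 183, 190, 187, 187, 184, 187, 182, 164, 123, 94, 92] [335, 332, 336, 334, 333, 342, 433, 564, 611, 632, 635, 635, 635, 635, 635, 634, 634, 634, 635, 634] [296, 225, 188, 181, 183, 188, 223, 279, 305, 330, 350, 366, 368, 373] [361, 363, 366, 367, 368, 365, 365, 366, 361, 361, 360, 361, 361, 362, 351, 340, 337, 340, 342, 339, 329, 265, 193, 164, 160, 161, 159, 159, 159, 161]
rear [-22.1  -3.7] front [ 47.4 -18.4]
[-2.21091340e-01  4.64457496e-01  1.74074541e+00 -3.69131347e-04
  9.41665902e-01  1.54271950e+00] [ -1.57816909 -41.7595911  -27.85830081  -0.12000136  -4.23262954
   0.37202611]
```

```bash
python3 -m crank '0 0 0 0 0 0.003 -0.18;0 0 0 0 0 0.003 -0.18;0 0 0 0.012 -0.002 0.003 -0.18;0 0 0 0.024 -0.004 0.003 -0.18'
python3 -m crank '0 0 0 0.008 -0.002 0 -0.18;0 0 0 0.016 -0.003 0 -0.18'
```

```text
clock: 7.2
tool_pos: [0.5766, -0.0087, 0.0236]
eef_rot: [[-0.006, 0.981, -0.192], [0.001, -0.192, -0.981], [-1.0, -0.006, 0.0]]
force: [-14.4, 2.3, 16.8]
grip_width: 0.592
clock: 7.45
tool_pos: [0.5809, -0.0095, 0.0236]
eef_rot: [[-0.005, 0.981, -0.192], [0.001, -0.192, -0.981], [-1.0, -0.005, 0.0]]
force: [-11.1, 1.8, 16.7]
grip_width: 0.592
```

It was friction, and it slides again. About 4.5 mm remain.

```bash
python3 -m crank '0 0 0 0.008 -0.002 0 -0.18;0 0 0 0.016 -0.003 0 -0.18;0 0 0 0.016 -0.003 0 -0.18'
python3 -m crank '0 0 0 0.008 -0.002 0.001 -0.18;0 0 0 0.01 -0.002 0.001 -0.18'
python3 - <<'E'
from h import *
o=np.array((.5965,-.0465));a=np.radians(-10.9);R=np.array([[np.cos(a),-np.sin(a)],[np.sin(a),np.cos(a)]])
c=cam("wrist");I=bot.read_camera("wrist")[:,:,::-1];cv2.imwrite("pics/w6.png",I)
H=lambda P:proj(c,W(np.array(P)/1e3,o,a)).round(1).tolist()
print(H([[-7,-5,24],[63,-15,24]]),bot.state()["force"])
cv2.imwrite("pics/w6c.png",cv2.resize(I[0:300,180:480],(600,600)))
E
```

```text
clock: 7.82
tool_pos: [0.5851, -0.0103, 0.0237]
eef_rot: [[-0.004, 0.981, -0.192], [0.001, -0.192, -0.981], [-1.0, -0.005, 0.0]]
force: [-9.7, 1.4, 14.6]
grip_width: 0.592
clock: 8.07
tool_pos: [0.5859, -0.0104, 0.0236]
eef_rot: [[-0.008, 0.981, -0.192], [0.001, -0.192, -0.981], [-1.0, -0.008, 0.0]]
force: [-16.2, 2.2, 20.6]
grip_width: 0.584
[[402.9, 244.9], [441.7, 78.4]] [-14.98619925   2.32062906  19.29823318]
```

View pics/w6c.png

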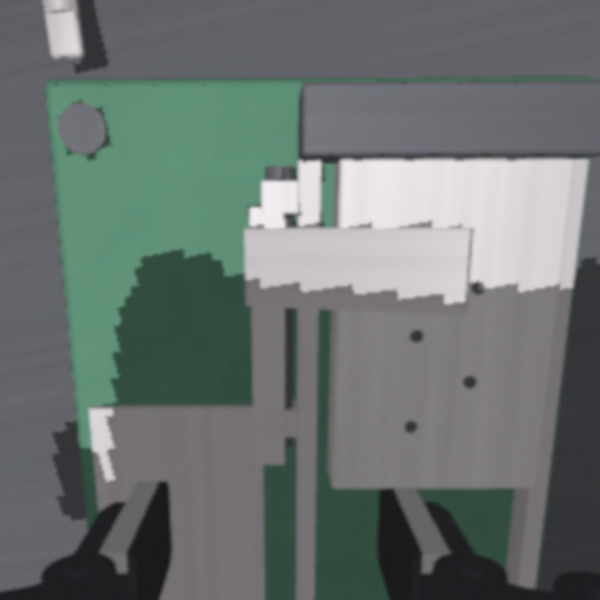

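The coupon's front edge meets the stop at crop (460,157) and its rear is at v≈244.3, against 244.9 predicted for home. One more small nudge to confirm.

```bash
python3 -m crank '0 0 0 0.006 -0.001 0.002 -0.18;0 0 0 0.01 -0.002 0.002 -0.18;0 0 0 0.01 -0.002 0.002 -0.18'
python3 - <<'E'
from h import *
o=np.array((.5965,-.0465));a=np.radians(-10.9);R=np.array([[np.cos(a),-np.sin(a)],[np.sin(a),np.cos(a)]])
c=cam("wrist");I=bot.read_camera("wrist")[:,:,::-1].astype(int).sum(2)
print(I[238:252,400].tolist(),I[68:90,440].tolist(),proj(c,W(np.array([[-7,-5,24],[63,-15,24]])/1e3,o,a)).tolist())
E
```

```text
clock: 8.5
tool_pos: [0.586, -0.0105, 0.0235]
eef_rot: [[-0.014, 0.981, -0.192], [0.002, -0.192, -0.981], [-1.0, -0.014, 0.0]]
force: [-23.5, 3.4, 25.1]
grip_width: 0.591
[367, 369, 366, 368, 367, 356, 301, 217, 187, 192, 190, 185, 193, 182] [324, 326, 321, 323, 325, 325, 325, 310, 277, 233, 211, 375, 563, 650, 662, 660, 659, 657, 659, 658, 657, 657] [[402.9828313377444, 245.20860606265236], [442.17431976250487, 78.57715184794871]]
```

It moved 0.1 mm for 2.5 mm commanded while the x force rose to 23 N, so the coupon is hard on the stop. I'll back the pusher off with the clip held, then lift.

```bash
python3 -m crank '0 0 0 -0.016 0.003 0 -0.18;0 0 0 -0.032 0.006 0 -0.18;0 0 0 -0.045 0.009 0 -0.18;0 0 0 -0.045 0.009 0 -0.18'
python3 -m crank '0 0 0 0 0 0.012 -0.18;0 0 0 0 0 0.024 -0.18;0 0 0 0 0 0.036 -0.18;0 0 0 0 0 0.06 -0.18;0 0 0 0 0 0.1 -0.18'
python3 -m crank '0 0 0 0 0 0.15 -0.18;0 0 0 0 0 0.3 -0.18;0 0 0 0 0 0.4 -0.18;0 0 0 0 0 0.4 -0.18;0 0 0 0 0 0.4 -0.18'
python3 - <<'E'
from h import *
o=np.array((.5965,-.0465));a=np.radians(-10.9)
c=cam("wrist");I=bot.read_camera("wrist")[:,:,::-1];cv2.imwrite("pics/w7.png",I)
T=bot.read_camera("top")[:,:,::-1];S=bot.read_camera("side")[:,:,::-1]
print(bot.state()["force"],bot.state()["tool_pos"],proj(c,W(np.array([[-7,-23,24],[-7,23,24],[63,0,24]])/1e3,o,a)).round(1).tolist())
cv2.imwrite("pics/v7.png",np.vstack([I[0:280,160:560],cv2.resize(S[160:240,250:400],(400,213),interpolation=cv2.INTER_CUBIC)]))
E
```

```text
clock: 9.05
tool_pos: [0.5829, -0.0102, 0.0255]
eef_rot: [[0.005, 0.981, -0.193], [-0.001, -0.193, -0.981], [-1.0, 0.005, 0.0]]
force: [3.1, -0.2, 5.7]
grip_width: 0.59
clock: 9.68
tool_pos: [0.58, -0.0094, 0.0485]
eef_rot: [[-0.001, 0.981, -0.193], [0.0, -0.193, -0.981], [-1.0, -0.001, 0.0]]
force: [0.0, -0.7, -0.1]
grip_width: 0.587
clock: 10.3
tool_pos: [0.5799, -0.0094, 0.1477]
eef_rot: [[-0.001, 0.981, -0.193], [0.0, -0.193, -0.981], [-1.0, -0.001, 0.0]]
force: [-0.3, 0.3, -0.8]
grip_width: 0.59
[-0.40183301  0.53743531  0.0368871 ] [ 0.57960125 -0.00937575  0.14699296] [[385.2, 177.0], [329.4, 177.3], [360.1, 87.2]]
```

View pics/v7.png

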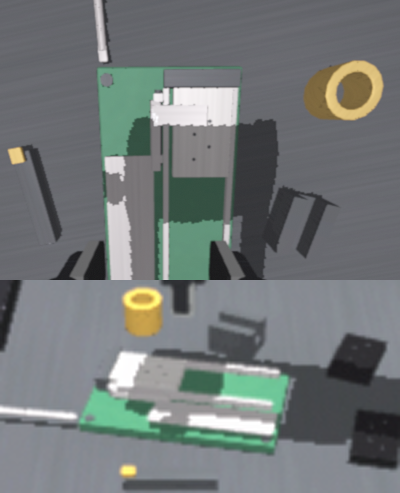

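The coupon's rear edge is at v≈177 (177 predicted), its front is on the stop, and the nose lies on it. The gripper is about 0.14 m up with zero force. Handing in.

```bash
python3 -c "
from workcell import bot
print(bot.finish_job())"
```

```text
the job is handed in; nothing more can be done
None
```

The coupon is home against the end stop with the released clip's nose resting on it, and the job is handed in at about 10.5 s of the 43 s allowed. No verdict was reported.

- **What I did:** I pressed the thumb plate onto its stop with the left fingertip, and the force rose sharply there. The right fingertip then pushed the coupon about 65 mm under the raised nose. I backed the pusher off by a few millimetres, released the clip and lifted straight up.
- **Problem on the way:** part way along, the plate finger stuck by friction, with about 35 N sideways and 45 N down. I eased the press by about 1 mm with the clip still well down, and the finger slid again.
- **Confirming home:** a last 2.5 mm commanded push moved the tool only 0.1 mm while the x force rose to 23 N. The front and rear edges were within 1 px of the predicted home position.
- **Last checks:** after release, the rear edge was where predicted (row 177), the nose lay on the coupon, the tool force was about zero and no bystander appeared moved.
- **Not measured:** I judged the clip angle only from pictures, tip height and force. As the pusher backed off, the tool rose about 2 mm, so the clip eased up slightly, but by then the coupon was home.

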